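# Restock the sample tray on the stationer's counter

### The job

Put the four loose goods that the display tray sells - the large highlighter, the large glue stick, the roll of tape and the refill bottle - each into the empty pocket that belongs to its own sample (the pocket on the robot's side of that sample). The highlighter and the tape must lie flat on the pocket floor and the glue stick and the bottle must stand upright on it. Leave the mini highlighter and the slim glue stick where they are on the counter.

Things in the scene. Friction and masses are not known exactly. Their poses are not given: they have to be found in the camera images.
- highlighter: Large flat highlighter, a lying bar with white barrel and black cap, 100 long (x, cap to +x) x 26 wide (y) x 17 high; 21 to 42 g; a clip on the cap's top adds 2.5. Origin: centre of its underside, z up. Either way round in its pocket is right. The six loose goods are shuffled on the counter right of the tray, centres 110 mm or more apart.
- glue_stick: Large glue stick, an upright cylinder, white with a black cap, 30 diameter x 95 high; 32 to 63 g. Origin: centre of its underside, z up along its axis.
- tape_roll: Roll of sticky tape lying flat, a rigid ring of 42 outer diameter, 26 hole, 18 high, paper-coloured with brown core; 21 to 42 g. Origin: on its axis at the underside, z up along the axis.
- ink_bottle: Marker refill bottle standing upright: white round body 36 diameter, straight up to 46 high, then a shoulder and a black cap of 18 diameter, 72 high in all; 42 to 84 g. Origin: centre of its underside, z up along its axis.
- mini_highlighter: Look-alike that stays where it is: small highlighter of the same make, 70 long (x) x 19 wide x 13 high. Origin: centre of its underside. No pocket is for it.
- slim_glue_stick: Look-alike that stays where it is: slim glue stick, upright, 20 diameter x 65 high. Origin: centre of its underside. No pocket is for it.
- pocket_highlighter: Fixed grey module, one of four (2 x 2, shuffled) in the tray. Pocket floor 84 (x) by 124 (y) mm, 3 mm walls 16 high. Origin: centre of the pocket floor, 10 mm above the counter; z up. +x (away from the robot, yaw within 0.2 rad) points to its ledge, 44 deep, its middle at x = +67, 8 above the floor; a fixed sample lies there: a large highlighter along y (top 28 above the floor).
- pocket_glue: Fixed grey module, one of four (2 x 2, shuffled) in the tray. Pocket floor 84 (x) by 124 (y) mm, 3 mm walls 16 high. Origin: centre of the pocket floor, 10 mm above the counter; z up. +x (away from the robot, yaw within 0.2 rad) points to its ledge, 44 deep, its middle at x = +67, 8 above the floor; a fixed sample lies there: a large glue stick lying along y (top 38 up).
- pocket_tape: Fixed grey module, one of four (2 x 2, shuffled) in the tray. Pocket floor 84 (x) by 124 (y) mm, 3 mm walls 16 high. Origin: centre of the pocket floor, 10 mm above the counter; z up. +x (away from the robot, yaw within 0.2 rad) points to its ledge, 44 deep, its middle at x = +67, 8 above the floor; a fixed sample lies there: a tape roll lying flat (top 26 up).
- pocket_ink: Fixed grey module, one of four (2 x 2, shuffled) in the tray. Pocket floor 84 (x) by 124 (y) mm, 3 mm walls 16 high. Origin: centre of the pocket floor, 10 mm above the counter; z up. +x (away from the robot, yaw within 0.2 rad) points to its ledge, 44 deep, its middle at x = +67, 8 above the floor; a fixed sample lies there: a refill bottle lying along y (top 44 up).

How it is judged (in metres and radians):
At the end, for the whole second after the job is handed in: Each of the four goods rests in the pocket with its own sample: origin over the pocket floor, underside within 6 mm of it, z axis within 0.15 rad of vertical, at rest (slower than 0.04 m/s). The mini highlighter and slim glue stick are within 25 mm of where they started (x of highlighter in the frame of pocket_highlighter between -0.042 and 0.042 m and y of highlighter in the frame of pocket_highlighter between -0.062 and 0.062 m and z of highlighter in the frame of pocket_highlighter between -0.006 and 0.006 m and angle between each of highlighter, glue_stick, tape_roll, ink_bottle's own z axis and vertical below 0.15 rad and linear speed of each of highlighter, glue_stick, tape_roll, ink_bottle below 0.04 m/s and x of glue_stick in the frame of pocket_glue between -0.042 and 0.042 m and y of glue_stick in the frame of pocket_glue between -0.062 and 0.062 m and z of glue_stick in the frame of pocket_glue between -0.006 and 0.006 m and x of tape_roll in the frame of pocket_tape between -0.042 and 0.042 m and y of tape_roll in the frame of pocket_tape between -0.062 and 0.062 m and z of tape_roll in the frame of pocket_tape between -0.006 and 0.006 m and x of ink_bottle in the frame of pocket_ink between -0.042 and 0.042 m and y of ink_bottle in the frame of pocket_ink between -0.062 and 0.062 m and z of ink_bottle in the frame of pocket_ink between -0.006 and 0.006 m and distance of each of mini_highlighter, slim_glue_stick from where it was at the start of the episode below 0.025 m); the robot touches nothing.
It fails at once if the mini highlighter is carried off or knocked away (moved over 25 mm) (distance of mini_highlighter from where it was at the start of the episode above 0.025 m).
It fails at once if the slim glue stick is carried off or knocked away (moved over 25 mm) (distance of slim_glue_stick from where it was at the start of the episode above 0.025 m).
It also fails if it takes over 115 s, if anything falls off the work surface, if the arm or the gripper's body presses on something with over 40 N, if the wrist force passes 120 N, or if a joint passes its speed limit or range.

### The arm

A 7-joint arm with a two-finger parallel gripper is mounted at the origin on the work surface. World frame = base frame: x ahead of the robot, y to its left, z up, the work surface at z = 0. Lengths are in mm, angles in rad, forces in N, time in s.
With the tool pointing down it reaches from about 400 to 875 mm from the base axis. Payload 4.4 kg.
Tool frame: the origin (TCP) lies midway between the tips of the shut fingers; the grasp point (between the pads) lies ctrl.grip_depth behind it (ctrl.grip_depth is the distance from the TCP to the grasp point, in mm); z points along the fingers, y is the line along which they close (so a half turn about z gives the same grasp; the last joint's range is limited). The gripper opens to 85 mm and grips with 20 to 120 N. Pads are 22 mm wide; open, the fingers measure 114 mm over their backs; the gripper's body (76 mm by 85 mm) begins 54 mm behind the grasp point. The pads swing forward as they close: fully open they stand 13 mm farther back than shut.
Start: joints at [1.058, 0.628, 0.038, 1.517, -0.027, 0.996, -0.02], TCP at [280.881, -586.194, 231.313] pointing down, gripper open.
Joint ranges: [-3.06, 3.06], [-0.37, 2.12], [-1.25, 1.32], [0.18, 2.47], [-1.1, 4.24], [0.23, 1.98], [-2.94, 2.94]. Speed limits (rad/s): [2.57, 2.57, 3.14, 3.14, 3.14, 3.14, 3.14].

### API

Orientations are given as [roll, pitch, yaw] about the fixed x, y, z axes, in that order (R = Rz(yaw) Ry(pitch) Rx(roll)).
In Python, from cell import ctrl gives the robot as it stands.
- The arm moves only by the tool carry_out, never from a script. Its argument "deltas" is one flat list of numbers, 7 for each row, row after row: the turn, a rotation vector about the tool's x, y, z in degrees, then the shift along the tool's x, y, z in m, then the closure, from -1 (fully open) to 1 (shut). In form: [wx, wy, wz, dx, dy, dz, claw, wx, wy, wz, dx, dy, dz, claw, ...]. A call has 1 to 12 rows; each row shifts and turns the commanded pose from where the row before left it, along the tool's axes as they then stand; what a row does not reach is not made up. A row lasts 1/8 s, in which the tool goes at most 62.5 mm and 10.7 degrees, less where a joint would pass 70% of its speed; a pose out of reach is approached as far as the arm can. A call with a gripper value outside its range is refused whole. The fingers move at their own pace and stop on an object; the grip force is fixed at half the most. Time passes only in rows, so rows that do not move let the fingers close. It gives the time, the measured TCP pose, the force, the opening and the grip force at its end, in the units of the state.
- ctrl.read_state(): the state, without advancing time (a new reading comes with each control period).
- ctrl.get_image(name): name is "scene" or "top" or "wrist"; returns the picture (384x512x3 uint8, red, green, blue); there is no depth.
- ctrl.calibration(name): a dict with "mtx" (3x3 intrinsics, pixels), "distortion" ([k1, k2, p1, p2, k3] as OpenCV has them; the pictures are not rectified), "R" (3x3) and "t" (3): a world point X has camera coordinates R X + t. Camera axes: x right, y down, z forward; pixel columns grow to the right and rows downward; lengths in mm; the calibration is good to about 2 mm. A picture is of the moment at which its call begins: read the wrist's pose just before it. calibration takes no time and is no camera call; for the wrist camera it gives the pose at the moment of the call.
- ctrl.finish_job(): hands the job in; it is judged then, once.
The state is a dict: "clock": time; "qpos": joint angles; "qd": joint speeds; "tau": joint torques, N m; "eef_pos": TCP position; "tool_rot": TCP orientation; "force": force on the tool from outside, world axes, zero at the start; "torque": the same for the moment, N m; "width": finger opening in mm; "gripper_force": force on a finger pad.
Only numpy, scipy, OpenCV 4.12 (cv2) and the standard library are available. Lean on these libraries where they do the work, as an engineer would, in place of code of your own. Each camera call takes 0.05 s, during which the arm holds its last target. There are 200 camera calls.

## Working session

There is one attempt and no reset: what is moved stays moved. The work goes in short steps, Python scripts to look and compute and a tool call to move; the robot and the scene stay as the last step left them, time stands still between calls to the robot, and variables do not carry over. Pictures are saved under pics/ and viewed, at most 14 in all, crops included, and the job is handed in when it is done.

Besides the shell and the picture viewer there is one more tool, called after "Call:" in YAML: its name, and indented under it one key for each argument. carry_out: Moves the arm, as the interface text tells. Its arguments: {"type":"object","properties":{"deltas":{"type":"array"}},"required":["deltas"]}

```bash
ls; mkdir -p pics; python3 - <<'E'
from cell import ctrl
import cv2,numpy as np
s=ctrl.read_state();print(s['clock'],s['eef_pos'],s['tool_rot'],s['width'],ctrl.grip_depth)
for n in('top','scene'):
    c=ctrl.calibration(n);print(n,np.round(c['mtx'],1).tolist(),np.round(c['R'],3).tolist(),np.round(c['t'],1),c['distortion'])
    cv2.imwrite(f'pics/{n}0.png',cv2.cvtColor(ctrl.get_image(n),cv2.COLOR_RGB2BGR))
E
```

```text
pics
0.0 [ 280.56462473 -585.61339308  230.38686642] [-3.13966534e+00  3.85572731e-05  4.46735119e-01] 85.55542045241634 18.700000000000003
top [[422.0, 0.0, 258.7], [0.0, 422.0, 193.4], [0.0, 0.0, 1.0]] [[0.029, -0.999, 0.029], [-0.991, -0.032, -0.133], [0.134, -0.024, -0.991]] [ -52.3  516.5 1094.7] [-0.02168798  0.          0.          0.          0.        ]
scene [[481.4, 0.0, 249.5], [0.0, 481.4, 203.2], [0.0, 0.0, 1.0]] [[0.615, 0.788, -0.006], [0.593, -0.467, -0.656], [-0.52, 0.4, -0.755]] [-287.3 -289.  1371.3] [0.04957183 0.         0.         0.         0.        ]
```

View pics/top0.png

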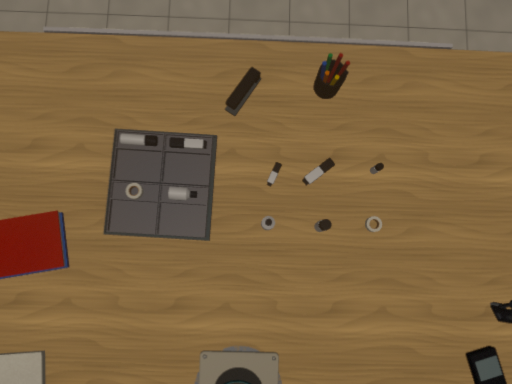

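View pics/scene0.png

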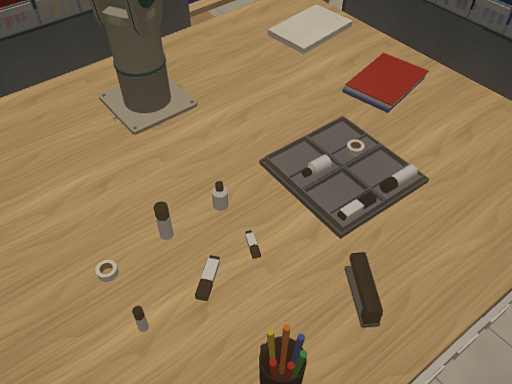

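The top view shows the sample modules: glue at (138,140), highlighter (188,143), tape (134,190) and ink (182,193). The loose goods are the highlighter (319,172), bottle (268,223), glue stick (323,226) and tape (374,224). The look-alikes are the mini highlighter (274,174) and slim glue stick (377,168). The scene view agrees.

```bash
cat > h.py <<'E'
from cell import ctrl
import cv2,numpy as np
def cast(c,uv,z):
    """pixels -> world points on plane z"""
    p=cv2.undistortPoints(np.float64(uv).reshape(-1,1,2),np.array(c['mtx']),np.array(c['distortion'],float)).reshape(-1,2)
    R=np.array(c['R']);t=np.array(c['t']).ravel()
    d=np.c_[p,np.ones(len(p))]@R; o=-R.T@t
    return o+d*((z-o[2])/d[:,2])[:,None]
def tri(c1,p1,c2,p2):
    """closest point of two rays, and gap"""
    a,a2=cast(c1,[p1],0)[0],cast(c1,[p1],100)[0];b,b2=cast(c2,[p2],0)[0],cast(c2,[p2],100)[0]
    u,v=a2-a,b2-b
    s=np.linalg.lstsq(np.c_[u,-v],b-a,rcond=None)[0]
    P,Q=a+s[0]*u,b+s[1]*v
    return (P+Q)/2,np.linalg.norm(P-Q)
def grab(n):
    s=ctrl.read_state();c=ctrl.calibration(n);im=cv2.cvtColor(ctrl.get_image(n),cv2.COLOR_RGB2BGR)
    return s,c,im
def blobs(mask,lo=20,hi=1e9):
    n,l,st,ce=cv2.connectedComponentsWithStats(mask.astype(np.uint8))
    return [(ce[i],st[i],l==i) for i in range(1,n) if lo<=st[i,4]<=hi]
E
python3 - <<'E'
from h import *
c=ctrl.calibration('top');im=cv2.imread('pics/top0.png')
hsv=cv2.cvtColor(im,cv2.COLOR_BGR2HSV)
print(hsv[100,100],hsv[200,300],hsv[150,110],hsv[217,134],hsv[172,312])
m=(hsv[...,1]<85)|(hsv[...,2]<50)
m[:,:100]=0;m[:125]=0;m[250:]=0
for ce,st,mm in blobs(m,25):
    rr=cv2.minAreaRect(np.argwhere(mm)[:,::-1].astype(np.float32))
    print(np.round(ce,1),st,np.round(cast(c,[ce],10)[0]),[np.round(x,1) for x in rr])
# bright (samples) in tray
v=(hsv[...,2]>130)&(hsv[...,1]<85);v[:,:105]=0;v[:,220:]=0;v[:128]=0;v[245:]=0
for ce,st,mm in blobs(v,15): print('sample',np.round(ce,1),st,np.round(cast(c,[ce],30)[0]))
# floor panels of the tray
g=(hsv[...,2]>62)&(hsv[...,2]<110)&(hsv[...,1]<70);g[:,:100]=0;g[:,225:]=0;g[:128]=0;g[245:]=0
for ce,st,mm in blobs(g,300):
    rr=cv2.minAreaRect(np.argwhere(mm)[:,::-1].astype(np.float32))
    print('floor',np.round(ce,1),st,np.round(cast(c,[ce],10)[0]),[np.round(x,1) for x in rr])
t=im[120:250,95:395];cv2.imwrite('pics/topc.png',cv2.resize(t,None,fx=2.66,fy=2.66,interpolation=cv2.INTER_CUBIC))
E
```

```text
[ 17 136 129] [ 18 134 129] [ 18 136 131] [12 30 85] [ 16  29 150]
[160.8 184.5] [  104   129   113   111 10927] [537. 231.  10.] [array([159.9, 184.2]), array([105.8, 105.9]), np.float64(4.0)]
[317.6 171.7] [304 159  30  25 287] [ 588. -198.   10.] [array([318.1, 171.4]), array([ 9.6, 34. ]), np.float64(53.1)]
[273.3 174.4] [267 163  14  21 125] [576. -76.  10.] [array([273.7, 173.3]), array([ 7.1, 21.5]), np.float64(23.2)]
[375.8 168.3] [370 164  13  10  76] [ 603. -361.   10.] [array([376.2, 168.4]), array([ 6.3, 13.4]), np.float64(63.4)]
[267.5 222.5] [261 216  14  14 147] [442. -63.  10.] [array([267.5, 222.5]), array([13., 13.]), np.float64(90.0)]
[373.1 223.6] [365 216  17  16 131] [ 448. -353.   10.] [array([373. , 223.5]), array([15., 16.]), np.float64(90.0)]
[321.9 225.2] [315 220  15  12 127] [ 440. -212.   10.] [array([321.9, 224.9]), array([ 9.7, 15.2]), np.float64(66.8)]
sample [131.8 138.4] [120 135  24   8 154] [658. 313.  30.]
sample [193.5 142.9] [185 139  18   9 149] [652. 145.  30.]
sample [133.2 190. ] [126 183  15  15  93] [517. 299.  30.]
sample [177.1 192.9] [169 189  17   9 134] [513. 182.  30.]
floor [160.3 187.6] [ 104  130  110  110 8565] [529. 232.  10.] [array([159. , 184.1]), array([104.2, 105.2]), np.float64(3.4)]
```

View pics/topc.png

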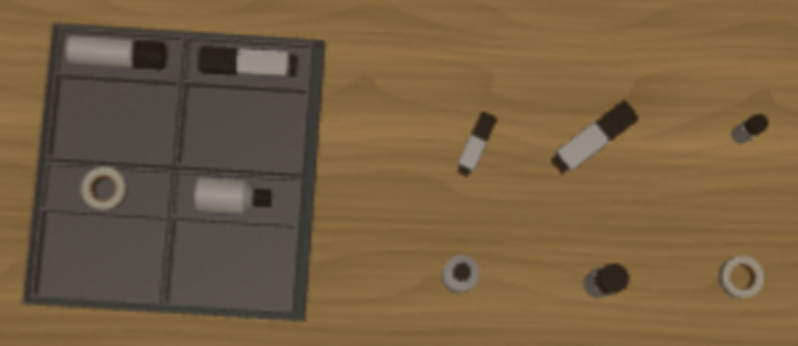

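Crop: empty pockets centre at about (138.6,165.5) glue, (186.7,167.7) highlighter, (133.3,216) tape and (183.3,218.5) ink in full-image pixels. The caps of the bottle and glue stick are clearly visible as dark discs.

```bash
python3 - <<'E'
from h import *
c=ctrl.calibration('top');im=cv2.imread('pics/top0.png')
for n,p in dict(glue=(138.6,165.5),hl=(186.7,167.7),tape=(133.3,215.9),ink=(183.3,218.5)).items(): print(n,np.round(cast(c,[p],10)[0]))
v=cv2.cvtColor(im,cv2.COLOR_BGR2GRAY)
for n,b,z in(('bottle',(258,212,278,232),72),('glue',(312,216,334,236),95),('slim',(366,160,386,177),65),):
    x0,y0,x1,y1=b;m=np.zeros(v.shape,bool);m[y0:y1,x0:x1]=v[y0:y1,x0:x1]<55
    for ce,st,_ in blobs(m,8): print(n,ce,st,np.round(cast(c,[ce],z)[0]))
print('tape',cast(c,[(373.1,223.6)],14)); 
for p in((304,182),(334,161)):pass
hs=cv2.cvtColor(im,cv2.COLOR_BGR2HSV);m=(hs[...,1]<85)|(hs[...,2]<50)
for n,b,z in(('hl',(300,155,340,190),14),('mini',(262,158,285,190),11)):
    x0,y0,x1,y1=b;q=np.zeros_like(m);q[y0:y1,x0:x1]=m[y0:y1,x0:x1]
    w=cast(c,np.argwhere(q)[:,::-1],z)[:,:2].astype(np.float32);r=cv2.minAreaRect(w);print(n,r,w.mean(0))
w=ctrl.calibration('wrist');R=np.array(w['R']);print('wristcam',np.round(-R.T@np.array(w['t'])),np.round(R,2).tolist(),np.array(w['mtx'])[0])
E
```

```text
glue [588. 295.  10.]
hl [586. 163.  10.]
tape [449. 300.  10.]
ink [446. 165.  10.]
bottle [268.125      221.66666667] [266 219   5   6  24] [441. -62.  72.]
glue [324.47058824 224.41176471] [319 219  12  11 102] [ 436. -203.   95.]
slim [378.63043478 166.36956522] [375 163   8   8  46] [ 597. -352.   65.]
tape [[ 448.01589587 -351.36263584   14.        ]]
hl ((587.6136474609375, -199.26683044433594), (26.45818328857422, 95.9868392944336), 38.700443267822266) [ 586.7886  -197.71117]
mini ((578.613037109375, -76.83446502685547), (19.524368286132812, 60.37030029296875), 68.62001037597656) [575.353    -75.708244]
wristcam [ 354. -550.  374.] [[0.43, -0.9, -0.0], [-0.86, -0.41, 0.32], [-0.29, -0.14, -0.95]] [332.02450605   0.         257.064812  ]
```

Call:
carry_out:
  deltas: [0,0,8.53,0,0,0.02,-1,0,0,8.53,0,0,0.02,-1,0,0,8.54,0,0,0.02,-1,0,0,0,0.0335,-0.047,0,-1,0,0,0,0.0335,-0.047,0,-1,0,0,0,0.0335,-0.047,0,-1,0,0,0,0.0335,-0.047,0,-1,0,0,0,0.0335,-0.047,0,-1,0,0,0,0,0,0,-1]

```text
clock: 1.23
eef_pos: [452.5, -345.0, 170.8]
tool_rot: [-3.138, -0.001, 0.01]
force: [-0.1, -1.1, 0.0]
width: 85.5
gripper_force: 0.0
```

```bash
python3 - <<'E'
from h import *
s,c,im=grab('wrist');cv2.imwrite('pics/w1.png',im)
print(s['clock'],s['eef_pos'],s['tool_rot'])
hs=cv2.cvtColor(im,cv2.COLOR_BGR2HSV);m=(hs[...,1]<85)
for ce,st,mm in blobs(m,150): 
    (x,y),r=cv2.minEnclosingCircle(np.argwhere(mm)[:,::-1].astype(np.float32));print(ce,st,(x,y),r,cast(c,[(x,y)],18)[0])
E
```

```text
1.225 [ 452.47092592 -344.9909511   170.79018492] [-3.13768320e+00 -1.34986948e-03  1.01262283e-02]
[77.32420903 27.6277995 ] [  40    0   87   64 2813] (83.0, 23.5) 49.00265121459961 [ 580.66939296 -198.62038392   18.        ]
[274.98019802   7.09240924] [264   0  25  17 303] (276.0, 3.9000000953674316) 12.617944717407227 [ 595.09952618 -357.04367581   18.        ]
[268.00742804 177.38718663] [ 245  155   47   48 1077] (268.0, 178.5) 24.233341217041016 [ 449.61927347 -353.53809807   18.        ]
[ 93.51002406 203.21772253] [  51  170   84   70 2494] (91.38095092773438, 201.57142639160156) 46.877296447753906 [ 424.76757599 -184.21178438   18.        ]
[ 91.85141641 340.19303549] [   0  257  172  127 8931] (85.81802368164062, 328.11798095703125) 101.33126831054688 [ 274.30626289 -154.10117214   18.        ]
[421.24084844 339.70623788] [ 338  257  174  127 8769] (424.5, 331.0713806152344) 100.89029693603516 [ 275.62944929 -531.71162355   18.        ]
[256.19075829 374.375     ] [ 173  362  165   22 1688] (255.0, 380.5) 82.0138168334961 [ 202.59694547 -343.54435126   18.        ]
```

View pics/w1.png

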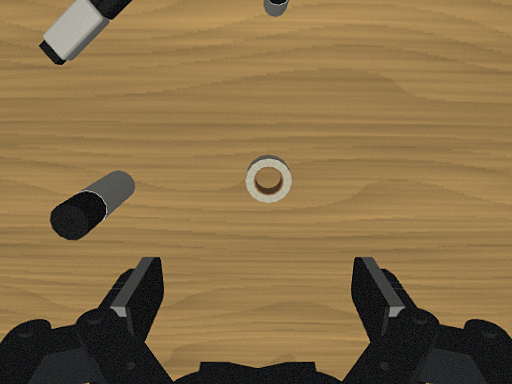

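Wrist view: tape ring centre at (268,179), between the fingers' lines. The two views agree on (448,-353).

Call:
carry_out:
  deltas: [0,0,0,-0.0045,0.0085,0.04,-1,0,0,0,0,0,0.055,-1,0,0,0,0,0,0.05,-1,0,0,0,0,0,0.024,-1,0,0,0,0,0,0,1,0,0,0,0,0,0,1,0,0,0,0,0,0,1,0,0,0,0,0,0,1]

```text
clock: 2.28
eef_pos: [444.4, -360.9, 4.2]
tool_rot: [3.139, -0.002, -0.001]
force: [-1.3, -1.2, 7.1]
width: 40.1
gripper_force: 60.9
```

Call:
carry_out:
  deltas: [0,0,0,0,0,-0.03,1,0,0,0,0,0,-0.06,1,0,0,0,0,0,-0.06,1,0,0,0,0,-0.06,0,1,0,0,0,0,-0.06,0,1,0,0,0,0,-0.06,0,1,0,0,0,0,-0.06,0,1,0,0,0,0,-0.06,0,1,0,0,0,0,-0.06,0,1,0,0,0,0,-0.06,0,1,0,0,0,0,-0.06,0,1,0,0,0,0,-0.06,0,1]

```text
clock: 3.78
eef_pos: [444.1, 182.6, 153.3]
tool_rot: [-3.141, -0.002, 0.0]
force: [0.7, 0.1, -0.6]
width: 40.0
gripper_force: 60.7
```

Call:
carry_out:
  deltas: [0,0,0,0.0,-0.06,0,1,0,0,0,0.005,-0.06,0,1,0,0,0,0,0,0,1,0,0,0,0,0,0,1,0,0,0,0,0,0,1]

```text
clock: 4.4
eef_pos: [449.2, 298.4, 152.7]
tool_rot: [3.141, -0.0, -0.003]
force: [-0.4, -0.6, -1.0]
width: 40.0
gripper_force: 60.8
```

```bash
python3 - <<'E'
from h import *
s,c,im=grab('wrist');cv2.imwrite('pics/w2.png',im)
print(s['clock'],s['eef_pos'],s['tool_rot'],s['width'],s['gripper_force'])
E
```

```text
4.4 [449.18149294 298.41769449 152.68517209] [ 3.14097535e+00 -1.55052699e-04 -2.65655703e-03] 39.98439365249386 60.762563087046146
```

View pics/w2.png

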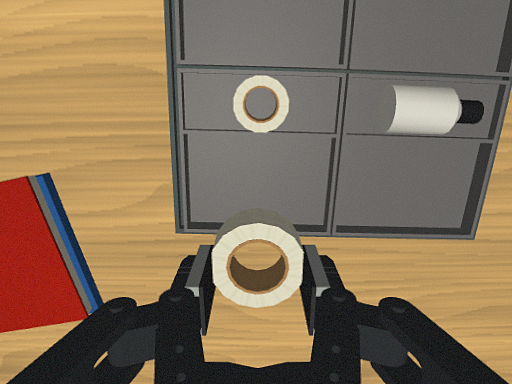

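The tape is held level between the fingers. The tape pocket floor spans about (187..333, 133..224), directly ahead, and the ink pocket about (341..485, 138..230).

```bash
python3 - <<'E'
from h import *
c=ctrl.calibration('wrist')
for n,z,P in(('floor',10,[(189,222),(328,227),(339,229)]),('wall top front outer',26,[(178,233),(328,237),(474,239)]),('ledge edge',18,[(185,131),(337,136),(497,141)]),('far ledge div top',26,[(181,69),(348,70),(506,77)]),('tape sample',36,[(261,104)]),('bottle sample',32,[(435,110)])):
    print(n,np.round(cast(c,P,z),0)[:,:2].tolist())
E
```

```text
floor [[407.0, 363.0], [401.0, 233.0], [399.0, 222.0]]
wall top front outer [[403.0, 371.0], [399.0, 236.0], [396.0, 100.0]]
ledge edge [[493.0, 360.0], [488.0, 232.0], [485.0, 93.0]]
far ledge div top [[541.0, 358.0], [540.0, 229.0], [537.0, 102.0]]
tape sample [[515.0, 296.0]]
bottle sample [[511.0, 159.0]]
```

Call:
carry_out:
  deltas: [0,0,0,-0.001,0,0.055,1,0,0,0,0,0,0.05,1,0,0,0,0,0,0.024,1,0,0,0,0,0,0.008,1,0,0,0,0,0,0,1,0,0,0,0,0,0,-0.4,0,0,0,0,0,0,-0.4,0,0,0,0,0,0,-0.4,0,0,0,0,0,-0.04,-0.4,0,0,0,0,0,-0.06,-0.4,0,0,0,0,0.0,-0.06,-1]

```text
clock: 5.82
eef_pos: [447.6, 300.2, 177.0]
tool_rot: [3.141, 0.0, -0.0]
force: [1.0, 0.4, -0.0]
width: 76.3
gripper_force: 0.0
```

Call:
carry_out:
  deltas: [0,0,0,0,0.06,0,-1,0,0,0,0,0.06,0,-1,0,0,0,0,0.06,0,-1,0,0,0,0,0.06,0,-1,0,0,0,-0.003,0.06,0,-1,0,0,0,-0.004,0.061,0,-1,0,0,0,0,0,0,-1,0,0,0,0,0,0,-1,0,0,0,0,0,0,-1]

```text
clock: 6.95
eef_pos: [441.1, -58.9, 175.3]
tool_rot: [-3.141, 0.0, 0.003]
force: [-0.2, 0.2, 0.7]
width: 85.5
gripper_force: 0.0
```

```bash
python3 - <<'E'
from h import *
s,c,im=grab('wrist');cv2.imwrite('pics/w3.png',im)
print(s['clock'],s['eef_pos'],s['tool_rot'])
g=cv2.cvtColor(im,cv2.COLOR_BGR2GRAY);m=g<50;m[250:]=0
for ce,st,mm in blobs(m,80):print(np.round(ce,1),st,[np.round(cast(c,[ce],z)[0]) for z in(72,95)])
E
```

```text
6.95 [441.06994963 -58.94002176 175.31136032] [-3.14087474e+00  2.75932471e-05  3.06520014e-03]
[72.6 33. ] [ 61   0  21  67 758] [array([556.,  70.,  72.]), array([553.,  58.,  95.])]
[ 97.7 106. ] [  84    0   29  222 1409] [array([507.,  59.,  72.]), array([508.,  48.,  95.])]
[288.7   3.4] [276   0  24  11 157] [array([574., -78.,  72.]), array([569., -77.,  95.])]
[382.   39.1] [371  26  23  26 328] [array([ 552., -144.,   72.]), array([ 549., -136.,   95.])]
[266.3  51.3] [259  45  16  14 134] [array([543., -64.,  72.]), array([541., -63.,  95.])]
[ 85.4 141.8] [  72   70   31  150 1491] [array([480.,  72.,  72.]), array([484.,  60.,  95.])]
[23.8 99.5] [  8  89  33  22 647] [array([512., 114.,  72.]), array([513.,  98.,  95.])]
[264.1 190.1] [254 177  21  26 439] [array([443., -63.,  72.]), array([450., -63.,  95.])]
[451.8 201.6] [ 423  179   58   47 1849] [array([ 434., -214.,   72.]), array([ 442., -200.,   95.])]
[ 43.  212.3] [  0 209  86   8 428] [array([423., 117.,  72.]), array([432., 101.,  95.])]
```

View pics/w3.png

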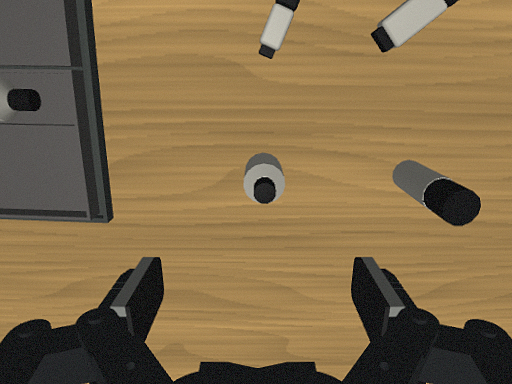

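Wrist view: bottle cap at (264,191), bottle standing upright under the tool. The glue stick cap is at (462,203) and the mini highlighter at (277,30).

Call:
carry_out:
  deltas: [0,0,0,0.001,0.004,0.05,-1,0,0,0,0,0,0.055,-1,0,0,0,0,0,0.045,-1,0,0,0,0,0,0.019,-1,0,0,0,0,0,0,-1,0,0,0,0,0,0,1,0,0,0,0,0,0,1,0,0,0,0,0,0,1,0,0,0,0,0,0,1]

```text
clock: 8.12
eef_pos: [443.0, -61.5, 21.7]
tool_rot: [-3.132, -0.002, 0.0]
force: [-0.2, -0.2, 9.6]
width: 34.3
gripper_force: 59.1
```

Call:
carry_out:
  deltas: [0,0,0,0,0,0,1,0,0,0,0,0,0,1]

```text
clock: 8.38
eef_pos: [443.0, -61.6, 21.7]
tool_rot: [-3.132, -0.002, 0.0]
force: [-0.1, 0.4, 8.7]
width: 34.1
gripper_force: 59.1
```

Call:
carry_out:
  deltas: [0,0,0,0,0,-0.03,1,0,0,0,0,0,-0.05,1,0,0,0,0,-0.056,-0.02,1,0,0,0,0,-0.057,0,1,0,0,0,0,-0.057,0,1,0,0,0,0.001,-0.056,0,1,0,0,0,0,0,0,1,0,0,0,0,0,0,1,0,0,0,0,0,0,1]

```text
clock: 9.5
eef_pos: [443.4, 162.0, 122.9]
tool_rot: [-3.133, 0.0, -0.003]
force: [0.9, -0.7, -0.2]
width: 33.9
gripper_force: 60.2
```

```bash
python3 - <<'E'
from h import *
s,c,im=grab('wrist');cv2.imwrite('pics/w4.png',im)
print(s['clock'],s['eef_pos'],s['tool_rot'],s['width'],s['force'])
E
```

```text
9.5 [443.37009827 161.95096617 122.85089481] [-3.13291243e+00  1.67852781e-04 -2.64913338e-03] 33.934267913269075 [ 0.85901434 -0.70751721 -0.18410036]
```

View pics/w4.png

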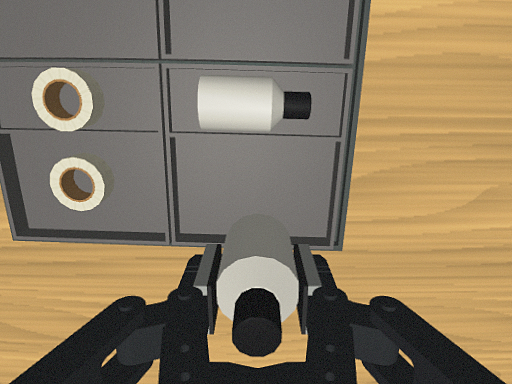

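Tape lies flat in its pocket (77,184), and the bottle is held upright over the ink pocket, whose floor spans columns 175..340.

Call:
carry_out:
  deltas: [0,0,0,0,0,0.04,1,0,0,0,0,-0.002,0.03,1,0,0,0,0,0,0.014,1,0,0,0,0,0,0.006,1,0,0,0,0,0,0,1]

```text
clock: 10.18
eef_pos: [443.6, 166.1, 32.9]
tool_rot: [-3.132, -0.0, -0.001]
force: [0.4, 1.0, -0.6]
width: 34.0
gripper_force: 60.2
```

Call:
carry_out:
  deltas: [0,0,0,0,0,0.001,1,0,0,0,0,0,0,-0.2,0,0,0,0,0,0,-0.4,0,0,0,0,0,0,-0.4,0,0,0,0,0,-0.02,-0.4,0,0,0,0,0,-0.05,-0.4,0,0,0,0,0,-0.06,-0.4,0,0,0,0,0.0,-0.03,-1]

```text
clock: 11.18
eef_pos: [444.2, 165.1, 194.3]
tool_rot: [-3.131, -0.003, 0.0]
force: [0.6, -0.2, -0.3]
width: 75.7
gripper_force: 0.0
```

Call:
carry_out:
  deltas: [0,0,0,0,0.06,0,-1,0,0,0,0,0.06,0,-1,0,0,0,0,0.062,0,-1,0,0,0,0,0.062,0,-1,0,0,0,-0.002,0.062,0,-1,0,0,0,-0.003,0.062,0,-1,0,0,0,0,0,0,-1,0,0,0,0,0,0,-1]

```text
clock: 12.18
eef_pos: [438.0, -202.4, 188.0]
tool_rot: [-3.131, 0.001, -0.0]
force: [1.0, 0.0, -0.5]
width: 85.3
gripper_force: 0.0
```

```bash
python3 - <<'E'
from h import *
s,c,im=grab('wrist');cv2.imwrite('pics/w5.png',im)
print(s['clock'],s['eef_pos'],s['tool_rot'])
hs=cv2.cvtColor(im,cv2.COLOR_BGR2HSV);m=(hs[...,1]<85)|(hs[...,2]<50);m[250:]=0
for ce,st,mm in blobs(m,300):print(np.round(ce,1),st)
E
```

```text
12.175 [ 438.00694579 -202.4139304   188.00934704] [-3.13128048e+00  1.00692165e-03 -4.39559872e-04]
[117.7  25.7] [ 101    0   37   57 1323]
[239.2  19.1] [ 208    0   75   48 1867]
[265.3 184.9] [ 248  153   37   62 1837]
```

View pics/w5.png

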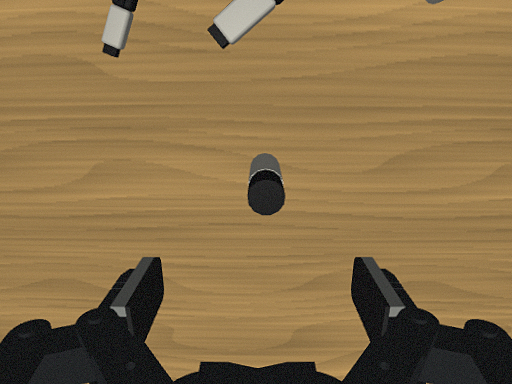

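Glue stick upright: cap-top disc centred at about (266,196), base near (265,167).

```bash
python3 - <<'E'
from h import *
c=ctrl.calibration('wrist');print(cast(c,[(266,196.5)],95),cast(c,[(265,167)],0))
E
```

```text
[[ 438.01322619 -206.12140553   95.        ]] [[ 437.3355935  -206.50385975    0.        ]]
```

Call:
carry_out:
  deltas: [0,0,0,0,0.004,0.035,-1,0,0,0,0,0,0.04,-1,0,0,0,0,0,0.04,-1,0,0,0,0,0,0.03,-1,0,0,0,0,0,0.009,-1,0,0,0,0,0,0,-1,0,0,0,0,0,0,1,0,0,0,0,0,0,1,0,0,0,0,0,0,1,0,0,0,0,0,0,1]

```text
clock: 13.48
eef_pos: [438.8, -205.8, 34.9]
tool_rot: [-3.133, -0.001, 0.0]
force: [-0.2, -0.2, 5.2]
width: 28.2
gripper_force: 58.6
```

Call:
carry_out:
  deltas: [0,0,0,0,0,-0.03,1,0,0,0,0,0,-0.05,1,0,0,0,0,0,-0.05,1,0,0,0,0.0166,-0.0557,0,1,0,0,0,0.0166,-0.0557,0,1,0,0,0,0.0166,-0.0557,0,1,0,0,0,0.0166,-0.0557,0,1,0,0,0,0.0166,-0.0557,0,1,0,0,0,0.0166,-0.0557,0,1,0,0,0,0.0166,-0.0557,0,1,0,0,0,0.0166,-0.0557,0,1,0,0,0,0.0166,-0.0557,0,1]

```text
clock: 14.98
eef_pos: [587.6, 296.5, 168.7]
tool_rot: [-3.133, 0.001, 0.0]
force: [0.4, -0.5, -0.1]
width: 28.5
gripper_force: 59.3
```

Call:
carry_out:
  deltas: [0,0,0,0,0,0,1,0,0,0,0,0,0,1,0,0,0,0,0,0,1]

```text
clock: 15.35
eef_pos: [587.6, 292.6, 168.9]
tool_rot: [-3.133, 0.001, -0.002]
force: [0.3, -0.1, -0.5]
width: 28.6
gripper_force: 59.3
```

```bash
python3 - <<'E'
from h import *
s,c,im=grab('wrist');cv2.imwrite('pics/w6.png',im)
print(s['clock'],s['eef_pos'],s['tool_rot'],s['width'],s['force'])
E
```

```text
15.35 [587.59031515 292.60334602 168.92615334] [-3.13329503e+00  6.12906015e-04 -2.36621942e-03] 28.582577919619535 [ 0.30080187 -0.13277203 -0.54258491]
```

View pics/w6.png

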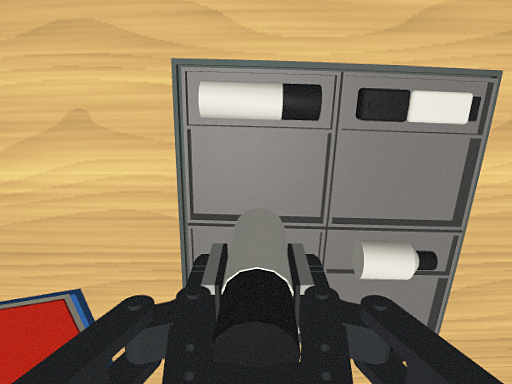

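The glue stick is held upright. The glue pocket floor is at (190..328, 128..215) ahead and the highlighter pocket at (333..478, 133..222).

```bash
python3 - <<'E'
from h import *
c=ctrl.calibration('wrist')
for n,z,P in(('glue floor near',10,[(193,213),(325,218)]),('ledge edge',18,[(188,128),(333,132),(490,135)]),('hl floor near',10,[(334,219),(461,225)]),('samples',34,[(260,102),(418,107)])):
    print(n,np.round(cast(c,P,z),0)[:,:2].tolist())
E
```

```text
glue floor near [[547.0, 358.0], [542.0, 228.0]]
ledge edge [[631.0, 356.0], [628.0, 228.0], [626.0, 86.0]]
hl floor near [[541.0, 219.0], [535.0, 90.0]]
samples [[654.0, 292.0], [651.0, 163.0]]
```

Call:
carry_out:
  deltas: [0,0,0,0,0,0.04,1,0,0,0,0,0,0.04,1,0,0,0,0,0,0.028,1,0,0,0,0,0,0.01,1,0,0,0,0,0,0.004,1,0,0,0,0,0,0,1,0,0,0,0,0,0,1]

```text
clock: 16.27
eef_pos: [588.3, 296.0, 47.9]
tool_rot: [-3.132, -0.001, 0.0]
force: [0.5, 0.9, -0.4]
width: 28.4
gripper_force: 59.3
```

Call:
carry_out:
  deltas: [0,0,0,0,0,0.003,1,0,0,0,0,0,0,1,0,0,0,0,0,0,0,0,0,0,0,0,0,-0.3,0,0,0,0,0,0,-0.4,0,0,0,0,0,0,-0.4,0,0,0,0,0,-0.02,-0.4,0,0,0,0,0,-0.04,-0.4,0,0,0,0,0,-0.05,-0.4,0,0,0,0,0.0,-0.03,-1]

```text
clock: 17.52
eef_pos: [589.0, 294.3, 188.0]
tool_rot: [-3.131, -0.004, -0.0]
force: [-0.2, 0.8, 0.2]
width: 75.7
gripper_force: 0.0
```

Call:
carry_out:
  deltas: [0,0,0,0,0.055,0,-1,0,0,0,0,0.055,0,-1,0,0,0,0,0.055,0,-1,0,0,0,0,0.055,0,-1,0,0,0,0,0.055,0,-1,0,0,0,0,0.055,0,-1,0,0,0,0,0.055,0,-1,0,0,0,0,0.055,0,-1,0,0,0,0,0.053,0,-1,0,0,0,0,0,0,-1,0,0,0,0,0,0,-1,0,0,0,0,0,0,-1]

```text
clock: 19.02
eef_pos: [588.3, -196.5, 179.5]
tool_rot: [-3.131, 0.0, 0.003]
force: [0.4, 0.3, -0.7]
width: 85.6
gripper_force: 0.0
```

```bash
python3 - <<'E'
from h import *
s,c,im=grab('wrist');cv2.imwrite('pics/w7.png',im)
print(s['clock'],s['eef_pos'],s['tool_rot'])
hs=cv2.cvtColor(im,cv2.COLOR_BGR2HSV);m=(hs[...,1]<85)|(hs[...,2]<50);m[250:]=0
for ce,st,mm in blobs(m,300):
    w=cast(c,np.argwhere(mm)[:,::-1],13)[:,:2].astype(np.float32);print(np.round(ce),st,cv2.minAreaRect(w))
E
```

```text
19.025 [ 588.28527356 -196.5016983   179.52294004] [-3.13134119e+00  1.25157727e-05  2.86434260e-03]
[266. 170.] [ 220  130   93   80 2790] ((588.4991455078125, -199.99362182617188), (27.97843360900879, 99.7519302368164), 39.0562858581543)
[141. 178.] [ 124  146   37   68 1319] ((578.6085815429688, -78.94265747070312), (20.173381805419922, 70.61216735839844), 67.15650939941406)
[440. 169.] [ 412  150   57   38 1219] ((592.5023803710938, -371.2913513183594), (62.414791107177734, 21.922550201416016), 65.33805084228516)
```

View pics/w7.png

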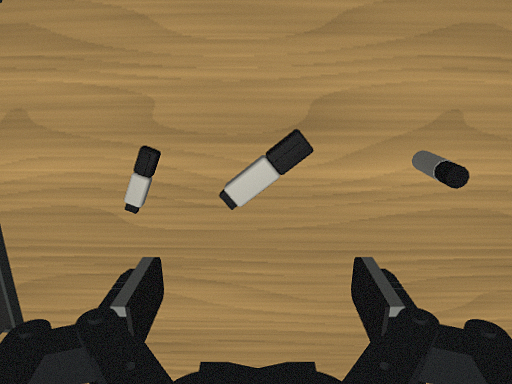

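Highlighter centre at (266,170), long axis confirmed (99.8 × 28). The mini at (141,178) and slim stick at (440,169) are well clear.

Call:
carry_out:
  deltas: [0,0,0,0,0.0035,0,-1,0,0,8.5,0,0,0.02,-1,0,0,8.5,0,0,0.02,-1,0,0,8.5,0,0,0.02,-1,0,0,8.5,0,0,0.02,-1,0,0,8.5,0,0,0.02,-1,0,0,8.5,0,0,0.02,-1,0,0,0,0,0,0,-1,0,0,0,0,0,0,-1]

```text
clock: 20.2
eef_pos: [588.2, -201.1, 59.9]
tool_rot: [-3.136, 0.006, -0.887]
force: [-0.1, -0.1, 0.6]
width: 85.5
gripper_force: 0.0
```

```bash
python3 - <<'E'
from h import *
s,c,im=grab('wrist')
print(s['clock'],s['eef_pos'],s['tool_rot'])
hs=cv2.cvtColor(im,cv2.COLOR_BGR2HSV);m=(hs[...,1]<85)|(hs[...,2]<50);m[250:]=0
for ce,st,mm in blobs(m,300):
    w=cast(c,np.argwhere(mm)[:,::-1],13)[:,:2].astype(np.float32);print(np.round(ce),st,cv2.minAreaRect(w))
E
```

```text
20.2 [ 588.20060754 -201.13671751   59.92197882] [-3.13594907  0.00626061 -0.88693742]
[429.   5.] [407   0  56  14 493] ((592.92529296875, -350.98236083984375), (29.001375198364258, 6.1835479736328125), 40.667625427246094)
[257. 193.] [ 236  137   44  113 4761] ((597.8817749023438, -212.246826171875), (26.287046432495117, 71.9155502319336), 39.2478141784668)
```

Aligned. Lower and grip.

Call:
carry_out:
  deltas: [0,0,0,0,0,0.03,-1,0,0,0,0,0,0.02,-1,0,0,0,0,0,0.008,-1,0,0,0,0,0,0,-1,0,0,0,0,0,0,1,0,0,0,0,0,0,1,0,0,0,0,0,0,1,0,0,0,0,0,0,1]

```text
clock: 21.25
eef_pos: [588.2, -200.7, 1.8]
tool_rot: [-3.136, 0.006, -0.89]
force: [0.9, -0.3, 5.3]
width: 24.7
gripper_force: 59.7
```

Call:
carry_out:
  deltas: [0,0,0,0,0,-0.03,1,0,0,0,0,0,-0.04,1,0,0,8,0,0,-0.03,1,0,0,8,0,0,-0.02,1,0,0,8,0,0,0,1,0,0,8,0,0,0,1,0,0,8,0,0,0,1]

```text
clock: 22.12
eef_pos: [587.7, -201.2, 121.2]
tool_rot: [3.141, 0.009, -1.592]
force: [0.4, -1.1, -1.1]
width: 24.5
gripper_force: 59.1
```

Call:
carry_out:
  deltas: [0,0,0,-0.0513,0.0016,0,1,0,0,0,-0.0513,0.0016,0,1,0,0,0,-0.0513,0.0016,0,1,0,0,0,-0.0513,0.0016,0,1,0,0,0,-0.0513,0.0016,0,1,0,0,0,-0.0513,0.0016,0,1,0,0,0,-0.0513,0.0016,0,1,0,0,0,0,0,0,1,0,0,0,0,0,0,1,0,0,0,0,0,0,1]

```text
clock: 23.38
eef_pos: [582.8, 155.9, 124.7]
tool_rot: [3.141, 0.008, -1.591]
force: [-0.1, -0.6, -0.5]
width: 24.4
gripper_force: 59.1
```

```bash
python3 - <<'E'
from h import *
s,c,im=grab('wrist');cv2.imwrite('pics/w8.png',im)
print(s['clock'],s['eef_pos'],s['tool_rot'],s['width'],s['qpos'])
E
```

```text
23.375 [582.84462895 155.89787419 124.72151617] [ 3.14142366  0.00833175 -1.59065263] 24.423473329954675 [-0.86880853  0.96112505  1.05971536  1.7689843  -0.98538484  1.04490054
 -2.58694692]
```

View pics/w8.png

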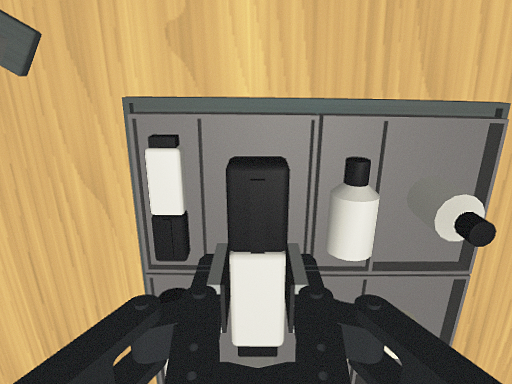

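Highlighter held level, parallel to the tray, over its pocket (columns 200..312 at this depth). The bottle stands in the ink pocket at (460,220).

Call:
carry_out:
  deltas: [0,0,0,-0.002,0,0.03,1,0,0,0,0,0,0.03,1,0,0,0,0,0,0.03,1,0,0,0,0,0,0.012,1,0,0,0,0,0,0.007,1,0,0,0,0,0,0,1,0,0,0,0,0,0,1]

```text
clock: 24.3
eef_pos: [583.4, 160.7, 16.4]
tool_rot: [-3.141, 0.009, -1.588]
force: [-0.3, 0.1, -0.3]
width: 24.5
gripper_force: 59.1
```

Call:
carry_out:
  deltas: [0,0,0,0,0,0.004,1,0,0,0,0,0,0,1,0,0,0,0,0,0,1]

```text
clock: 24.68
eef_pos: [583.2, 160.9, 11.9]
tool_rot: [-3.141, 0.009, -1.588]
force: [-0.3, 0.3, 2.2]
width: 24.6
gripper_force: 59.4
```

Call:
carry_out:
  deltas: [0,0,0,0,0,0,0.2,0,0,0,0,0,0,0.2,0,0,0,0,0,0,0.2,0,0,0,0,0,-0.02,0.2,0,0,0,0,0,-0.04,0.2,0,0,0,0,0,-0.06,0.2,0,0,0,0,0,-0.06,0.2,0,0,0,0.06,0,-0.03,0.2,0,0,0,0.06,0,0,0.2,0,0,0,0.06,0,0,0.2,0,0,0,0.06,0,0,0.2,0,0,0,0,0,0,0.2]

```text
clock: 26.18
eef_pos: [577.5, -84.4, 219.8]
tool_rot: [-3.14, 0.005, -1.599]
force: [-0.8, 0.2, -0.2]
width: 33.9
gripper_force: 0.0
```

```bash
python3 - <<'E'
from h import *
s,c,im=grab('top');print(s['clock'],s['eef_pos'],s['width'])
cv2.imwrite('pics/top9.png',cv2.resize(im[110:260,95:395],None,fx=2.66,fy=2.66,interpolation=cv2.INTER_CUBIC))
E
```

```text
26.175 [577.54535481 -84.39107607 219.80852978] 33.93333232382365
```

View pics/top9.png

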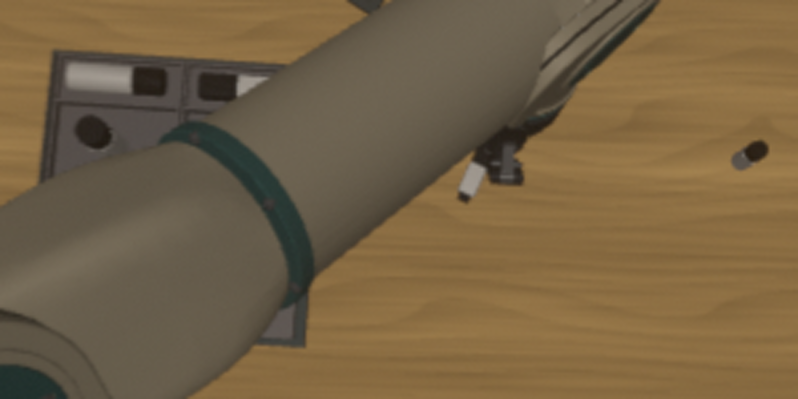

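The glue stick stands in its pocket, but the arm hides the rest. I'll move away and look again.

Call:
carry_out:
  deltas: [0,0,0,0.06,0,-0.01,0.2,0,0,0,0.06,0,-0.01,0.2,0,0,0,0.06,0,0,0.2,0,0,0,0.06,0,0,0.2,0,0,0,0.06,0,0,0.2,0,0,0,0,0,0,0.2,0,0,0,0,0,0,0.2]

```text
clock: 27.1
eef_pos: [574.5, -375.2, 234.6]
tool_rot: [3.141, 0.011, -1.586]
force: [0.1, 0.1, 0.0]
width: 34.0
gripper_force: 0.0
```

```bash
python3 - <<'E'
from h import *
s,c,im=grab('top');print(s['clock'],s['eef_pos'])
a=cv2.resize(im[120:250,95:295],None,fx=2.3,fy=2.3,interpolation=cv2.INTER_CUBIC)
_,_,b=grab('scene');b=cv2.resize(b[100:270,180:440],None,fx=1.76,fy=1.76,interpolation=cv2.INTER_CUBIC)
o=np.zeros((600,460,3),np.uint8);o[:a.shape[0],:a.shape[1]]=a;b=b[:300,:457];o[300:300+b.shape[0],:b.shape[1]]=b
cv2.imwrite('pics/end.png',o)
E
```

```text
27.1 [ 574.50093052 -375.223728    234.58394398]
```

View pics/end.png

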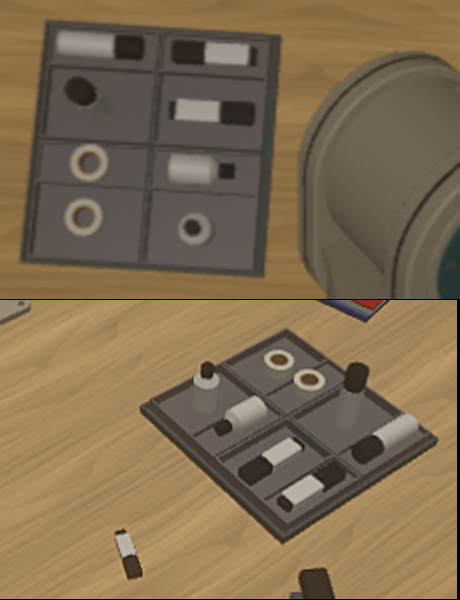

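All four goods sit properly in the pockets of their own samples, and the mini highlighter is where it was.

```bash
python3 -c "
from cell import ctrl
print(ctrl.finish_job())"
```

```text
the job is handed in; nothing more can be done
None
```

The highlighter, glue stick, tape roll and bottle are each in the pocket of their own sample in the final pictures, with the look-alikes left on the counter, and I handed the job in at about 27 s; no verdict was returned.

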